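# Unlock a sealed tool-bit case and crack its lid open

### The arm

A 6-joint arm with a two-finger parallel gripper is mounted at the origin on a cart in front of the work surface, level with it; the furniture and walls round the work are solid. World frame = base frame: x ahead of the robot, y to its left, z up, the work surface at z = 0. Lengths are in m, angles in rad, forces in N, time in s.
With the tool pointing down it reaches from about 0.375 to 0.975 m from the base axis. Payload 3.8 kg.
Tool frame: the origin (TCP) lies on the centre line of the jaws, within the pads' length; the fingertips stand 14 mm ahead of it and the grasp point (between the pads) lies 5 mm behind it (bot.finger_overhang is the distance from the TCP to the fingertips, in m); y points along the fingers, x is the direction in which the jaws open and shut, and the axes are right-handed (so a half turn about y gives the same grasp; the last joint's range is limited). The gripper opens to 85 mm and grips with 20 to 120 N. Pads are 22 mm wide; open, the fingers measure 114 mm over their backs; the gripper's body (76 mm by 85 mm) begins 54 mm behind the grasp point. The pads swing forward as they close: fully open they stand 13 mm farther back than shut.
Start: joints at [-1.36, 0.264, 1.604, -0, 1.274, -0.037], TCP at [0.166, -0.654, 0.245] pointing down, gripper open.
Joint ranges: [-2.63, 2.63], [-0.94, 2.18], [0.31, 2.57], [-1.31, 4.45], [0, 2.66], [-2.55, 2.55]. Speed limits (rad/s): [2.57, 2.57, 3.14, 3.14, 3.14, 3.14].

### API

Orientations are given as a rotation vector (axis times angle).
In Python, from workcell import readout, read_camera, bot, spotter gives the robot as it stands.
- The arm moves only by the tool jog_arm, never from a script. Its argument "increments" is a list of rows, each a list of 7 numbers: the shift along the tool's x, y, z in m, then the turn, a rotation vector about the tool's x, y, z in rad, then the opening, from 0 (shut) to 1 (fully open). A call has 1 to 10 rows; each row shifts and turns the pose as measured when the row begins, along the tool's axes as they then stand; what a row does not reach is not made up. A row lasts 1/8 s, in which the tool goes at most 62.5 mm and 10.7 degrees, less where a joint would pass 70% of its speed; a pose out of reach is approached as far as the arm can. A call with a gripper value outside its range is refused whole. The fingers move at their own pace and stop on an object; "force" is the grip in N (left out, the last holds). Time passes only in rows, so rows that do not move let the fingers close. It gives the time, the measured TCP pose, the force and the opening at its end, in the units of the state.
- readout.read_state(): the state, without advancing time (a new reading comes with each control period).
- read_camera(name): name is "scene" or "top" or "wrist"; returns a dict with "img" (400x640x3 uint8, blue, green, red), "range_z" (400x640 float32, m along the optical axis (not along the pixel's ray), 0 where there is no reading), "fx", "fy", "cx", "cy" (pixels), "distortion" ([k1, k2, p1, p2, k3] as OpenCV has them; the pictures are not rectified), "world_from_camera" (4x4, takes a point from camera to world coordinates). Camera axes: x right, y down, z forward; pixel columns grow to the right and rows downward; lengths in m; the calibration is good to about 2 mm. A picture is of the moment at which its call begins.
- bot.finish_job(): hands the job in, once; it reports no verdict.
Trained networks look in a picture, given as the dict that the camera call returned (one of the last four; its "shot" number tells which), for a name from the list of things; names that differ only in an ending like _2 or _b are one class to them, and where a whole thing is asked for, a point or a joint stands for the part that bears it (a point fixed in the world has none). Each returns a list of dicts, best first, with "p" (0 to 1); they miss things now and then, are a little off and sometimes report something else, mostly with a low value. They report only what shows in the picture. A call takes as long as a camera call.
- spotter.masks_of(picture, thing): "mask" (400x640 bool, what is visible of it) and "location" ([column, row] in pixels, amid what is visible of it).
- spotter.spot_point(picture, thing): "location" ([column, row] in pixels: a listed point, or the origin of a listed thing).
The state is a dict: "time": time; "q": joint angles; "joint_vel": joint speeds; "joint_torque": joint torques, N m; "tool_pos": TCP position; "tcp_rot": TCP orientation; "wrist_force": force on the tool from outside, world axes, zero at the start; "torque": the same for the moment, N m; "width": opening from 0.0 (shut) to 1.0 (fully open).
Only numpy, scipy, OpenCV 4.12 (cv2) and the standard library are available. Lean on these libraries where they do the work, as an engineer would, in place of code of your own. Each camera call takes 0.05 s, during which the arm holds its last target. There are 200 camera calls.

### The job

A loose round bar under two hooks locks the lid of the sealed tool-bit case: push the bar back along the lid, without lifting it, out from under the hooks and let it roll down the lid's sloping rear to the stop. Then take the lid by the middle of its T-handle, break it free from its sticky seal and hold it still, only slightly open (about 25 mm at the front edge), never swinging it wide and leaving the other things on the stand alone. The program finishes while the gripper is still holding the lid open by the handle.

Things in the scene. Friction and masses are not known exactly. Their poses are not given: they have to be found in the camera images.
- case: Low grey case fixed to the stand, 170 (x) x 150 (y) mm. Origin: centre of the underside; x points from the front (handle side, towards the robot) to the rear (hinge side), y along the hinge, z up. With the lid shut its top is 64 mm above the stand, level from the front to x = +15 mm, from there falling rearwards at 5 degrees. Between the two hooks at its sides the lid is open from above.
- hook_left (a point): Middle of the top of the dark steel hook at the case's +y side; the other hook is its mirror image at -y. In the case frame: hooks at y = +-77 to +-93 mm, uprights at x = -28 to -16 mm, arms running rearwards over the bar to x = +13 mm, tops 99 mm above the stand.
- keeper_bar_center (a point): Centre of the loose smooth steel bar, 25 mm diameter, 210 mm long, about 0.25 kg, lying on the lid along the case's y; its own y axis runs along it, its z points up at the start. It starts at x = 0 to +6 mm in the case frame, 76 mm above the stand. Pushed rearwards at mid-length by shut fingers (tips 8 mm above the lid) with a few newtons, it goes over the bend at x = +15 mm and rolls down by itself.
- rest_spot (a point): Point fixed to the case where the bar's centre lies when it rests against the rear stop, a low dark steel bar across the lid (x = +54 mm, z = 73 mm in the case frame; axes as the case). The bar turns by nearly half a turn as it rolls there from the bend; the lid's slope keeps it there.
- handle_grip (a point): Middle of the grip bar of the lid's T-handle: a round steel bar, 12 mm diameter, 32 mm long along the case's y, on one central stem, 10 mm diameter; its axis lies 96 mm above the stand (32 mm above the lid) at x = -70 mm in the case frame when the lid is shut (155 mm in front of the hinge). It moves with the lid.
- lid: The aluminium lid with its T-handle and rear stop, one rigid part, about 0.36 kg; 170 x 150 x 14 mm without the handle. Origin on the hinge line, axes as those of the case when shut.
- lid_angle (a joint): Lid angle in rad, 0 shut, at most 0.65. Hinge line along y at x = +85 mm, z = 50 mm in the case frame; front edge 170 mm from it, so 0.15 rad is about 25 mm open. Lid and bar weigh about 2.5 N at the handle. The seal's pull there rises to about 12 N at 0.02 to 0.03 rad (3 to 4 mm of lift), then drops to nearly nothing by 0.06 rad; let go, the lid falls back and seals again.
- wrench: Bystander: steel combination wrench, 36 x 200 x 8 mm, on the stand; origin at its underside's centre.
- oilstone: Bystander: oilstone, 45 x 125 x 24 mm; origin at its underside's centre.
- tape_roll: Bystander: roll of masking tape, 72 mm diameter, 19 mm high; origin at its underside's centre.
- nut: Bystander: large hexagon nut, 27 mm over corners, 13 mm high, left of the case; origin at its underside's centre.
- v_block: Bystander: steel V-block, 60 x 48 x 30 mm; origin at its underside's centre.
- center_punch: Bystander: centre punch, 10 x 105 x 10 mm; origin at its underside's centre.
- paste_tin: Bystander: round tin, 66 mm diameter, 39 mm high; origin at its underside's centre.

How it is judged:
By the outcome, as a careful person would: the job done as asked, in the order asked, and still so for the second after the job is handed in, while the arm keeps its last pose, push and grip.
It also fails if it takes over 58 s, if anything falls off the work surface, if the arm or the gripper's body presses on something with over 40 N, if the wrist force passes 120 N, or if a joint passes its speed limit or range.

## Working session

There is one attempt and no reset: what is moved stays moved. The work goes in short steps, Python scripts to look and compute and a tool call to move; the robot and the scene stay as the last step left them, time stands still between calls to the robot, and variables do not carry over. Pictures are saved under pics/ and viewed, about 8 in all and at most 12, crops included, and the job is handed in when it is done.

Besides the shell and the picture viewer there is one more tool, called as name(argument=value, ...), one argument or row to a line, values as JSON. jog_arm: Moves the arm, as the interface text tells. Its arguments: {"type":"object","properties":{"increments":{"type":"array"},"force":{"type":"number"}},"required":["increments"]}

```bash
mkdir -p pics
cat > h.py <<'E'
import numpy as np, cv2
from workcell import readout, read_camera, bot, spotter
from scipy.spatial.transform import Rotation as R
def ray(p,uv):
    K=np.array([[p['fx'],0,p['cx']],[0,p['fy'],p['cy']],[0,0,1]])
    n=cv2.undistortPoints(np.array([[uv]],float),K,np.array(p['distortion'],float))[0,0]
    return np.array([n[0],n[1],1.])
def world(p,uv,z=None):
    T=np.array(p['world_from_camera']);r=ray(p,uv)
    if z is None:
        u,v=int(round(uv[0])),int(round(uv[1]))
        d=p['range_z'][max(0,v-1):v+2,max(0,u-1):u+2]; d=d[d>0]
        if not len(d): return None
        s=np.median(d)
    else: s=(z-T[2,3])/(T[:3,:3]@r)[2]
    return T[:3,:3]@(r*s)+T[:3,3]
def tri(obs):
    A=np.zeros((3,3));b=np.zeros(3)
    for p,uv in obs:
        T=np.array(p['world_from_camera']);d=T[:3,:3]@ray(p,uv);d/=np.linalg.norm(d)
        M=np.eye(3)-np.outer(d,d);A+=M;b+=M@T[:3,3]
    return np.linalg.solve(A,b)
def st():
    s=readout.read_state()
    print('t',round(s['time'],2),'tcp',np.round(s['tool_pos'],4),'w',round(s['width'],3),'F',np.round(s['wrist_force'],1))
    print(np.round(R.from_rotvec(s['tcp_rot']).as_matrix(),3)); return s
E
python3 - <<'E'
from h import *
st()
a=read_camera('scene');b=read_camera('top')
cv2.imwrite('pics/a.png',np.vstack([a['img'],b['img']])[:, :]) if 0 else cv2.imwrite('pics/a.png',cv2.resize(np.vstack([a['img'],b['img']]),(480,600)))
for n in ['hook_left','keeper_bar_center','rest_spot','handle_grip','case','lid','nut']:
    o=[]
    for p in (a,b):
        r=spotter.spot_point(p,n)
        for x in r[:2]: print(n,p['shot'],x['p'],np.round(x['location']),world(p,x['location']))
        if r:o.append((p,r[0]['location']))
    if len(o)==2: print('  tri',tri(o))
for p in(a,b): print(np.round(p['world_from_camera'],3).tolist())
E
```

```text
t 0.0 tcp [ 0.1654 -0.6537  0.2439] w 0.998 F [-0.3 -0.  -0.1]
[[ 0.245 -0.     0.969]
 [-0.969  0.002  0.245]
 [-0.002 -1.     0.   ]]
keeper_bar_center 1 0.94 [295. 210.] [0.5450941  0.04090763 0.08667723]
keeper_bar_center 2 0.94 [288. 186.] [0.54673864 0.03492695 0.09053429]
keeper_bar_center 2 0.55 [258. 180.] [0.55931376 0.10800059 0.10009098]
  tri [0.5493696  0.03651881 0.07803582]
rest_spot 1 0.75 [295. 201.] [0.58202237 0.01143793 0.06185582]
rest_spot 1 0.73 [310. 227.] [0.4740675  0.05368005 0.10018453]
rest_spot 2 0.95 [302. 167.] [0.60305819 0.00482983 0.05898726]
  tri [0.60329816 0.00231116 0.03509308]
handle_grip 1 0.74 [310. 228.] [0.47271732 0.05528626 0.09897144]
handle_grip 2 0.71 [281. 213.] [0.4801493  0.05038197 0.10102506]
  tri [0.48038826 0.05075471 0.08652115]
case 1 0.73 [302. 230.] [0.50097548 0.05769498 0.06325248]
case 2 0.66 [292. 195.] [0.52757515 0.02597386 0.06462595]
case 2 0.59 [243. 150.] [0.64644651 0.16070888 0.0383721 ]
  tri [ 0.5363263   0.03036877 -0.00302   ]
lid 1 0.8 [290. 193.] [0.60489118 0.00876732 0.07239774]
lid 2 0.68 [301. 159.] [0.62202968 0.00767522 0.05896945]
  tri [0.61852584 0.00462076 0.05774831]
nut 1 0.48 [276. 273.] [0.48044743 0.16565383 0.00265825]
nut 2 0.41 [242. 211.] [0.49176301 0.16208726 0.00272157]
nut 2 0.35 [387. 254.] [ 0.38598388 -0.22348859  0.00661891]
  tri [ 0.49092178  0.16284428 -0.0136764 ]
[[-0.688, -0.568, 0.452, -0.027], [-0.726, 0.544, -0.421, 0.462], [-0.007, -0.617, -0.787, 1.048], [0.0, 0.0, 0.0, 1.0]]
[[0.022, -0.992, 0.126, 0.382], [-1.0, -0.023, -0.005, -0.046], [0.007, -0.126, -0.992, 1.211], [0.0, 0.0, 0.0, 1.0]]
```

View pics/a.png

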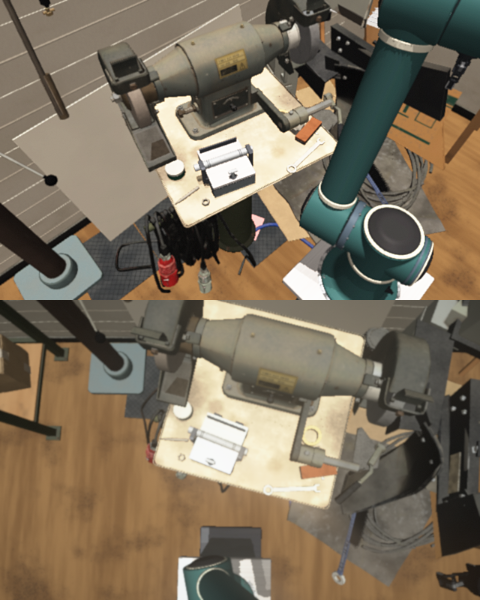

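Run:
```python
from h import *
H={}
for n in('scene','top'):
    p=read_camera(n);T=np.array(p['world_from_camera'])
    v,u=np.mgrid[0:400:2,0:640:2];d=p['range_z'][::2,::2].ravel()
    K=np.array([[p['fx'],0,p['cx']],[0,p['fy'],p['cy']],[0,0,1]])
    uv=np.stack([u.ravel(),v.ravel()],1).astype(float)[:,None]
    r=cv2.undistortPoints(uv,K,np.array(p['distortion'],float))[:,0]
    X=np.c_[r*d[:,None],d]@T[:3,:3].T+T[:3,3]; X=X[d>0]
    for x,y,z in X:
        k=(int(np.floor(x/.05)),int(np.floor(y/.05)));H[k]=max(H.get(k,-1),z)
print('max z cm; rows x, cols y from .3 to -.75')
for i in range(3,18): print('%.2f'%(i*.05),' '.join('%4d'%round(100*H.get((i,j),-.99)) for j in range(5,-16,-1)))
print('      ',' '.join('%4d'%(j*5) for j in range(5,-16,-1)))
b=read_camera('top');cv2.imwrite('pics/b.png',cv2.resize(b['img'][120:280,180:460],None,fx=2.8,fy=2.8,interpolation=cv2.INTER_CUBIC))
```

```text
max z cm; rows x, cols y from .3 to -.75
0.15  -91  -92  -83   27   34   54   77   77   -1   -1  -92  -92  -92  -79  -78  -79  -30   35   41   33  -70
0.20  -92  -92  -92  -92  -92   28   76   75  -92  -92  -92  -92  -77  -78  -78  -79  -28  -24   38  -69  -69
0.25  -91  -91  -92  -92  -92  -91  -92  -92  -92  -92  -92  -92  -78  -77  -78  -18  -24  -23  -78  -71  -69
0.30  -92  -92  -91  -92  -92  -92  -92  -91  -92  -91    1    1    1    1   -8  -17  -18  -18  -19  -19  -71
0.35  -92  -91  -92  -92  -47  -49    1    1    1    1    1    1    1    1   -5   -5  -18  -18  -19  -18  -10
0.40  -55  -55    1    1    1    7    7    1    1    1    1    3    3    3   -6   -3   -2  -17  -18  -19   -5
0.45    1    1    2    7   10   10   11   10    1    1   11   12   11   10   10  -12    0  -14  -17  -18  -15
0.50    1    1    2   10    9    9   10   10    1    1   12   13   11    1    1  -14   -1   -2  -15  -17  -13
0.55  -92    1    2   10   10    9    9    9    1    1   11   11    2    1   47   47   40   -2  -15  -17    0
0.60  -21    1    4    4    8    9    8    6    1    1   29   29    2   40   47   47   41  -15   -5   -4    1
0.65  -20   10    9   11    1    1   30   33   34   34   35   35   33   33   41   42   41  -79   -5   -3    3
0.70  -21   47   47   47   26   32   35   36   36   36   37   36   34   33   41   41   41  -99  -10   -3    2
0.75  -92   47   46   42   33   34   36   37   36   36   36   36   34   32   40   40   40  -99  -99   -4    4
0.80  -99   41   42   42   33   34   36   36   36   36   35   34  -99    0   34   37   36  -99  -99   -9   -1
0.85  -93   28   41   41   39   32   33   34   32   31  -99  -99  -99  -99  -99    1  -99  -99  -99  -99  -81
         25   20   15   10    5    0   -5  -10  -15  -20  -25  -30  -35  -40  -45  -50  -55  -60  -65  -70  -75
```

View pics/b.png

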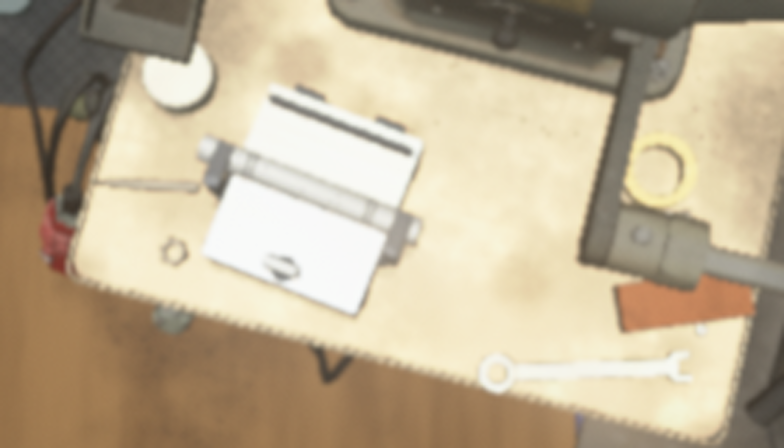

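Run:
```python
import numpy as np
for k in range(13):
    p=-1.323+.073*k; dx,dy=.0258,.0534
    print([round(np.cos(p)*dx+np.sin(p)*dy,3),0,round(-np.sin(p)*dx+np.cos(p)*dy,3)])
```

```text
[np.float64(-0.045), 0, np.float64(0.038)]
[np.float64(-0.043), 0, np.float64(0.041)]
[np.float64(-0.039), 0, np.float64(0.044)]
[np.float64(-0.036), 0, np.float64(0.047)]
[np.float64(-0.033), 0, np.float64(0.05)]
[np.float64(-0.029), 0, np.float64(0.052)]
[np.float64(-0.025), 0, np.float64(0.054)]
[np.float64(-0.021), 0, np.float64(0.055)]
[np.float64(-0.017), 0, np.float64(0.057)]
[np.float64(-0.013), 0, np.float64(0.058)]
[np.float64(-0.008), 0, np.float64(0.059)]
[np.float64(-0.004), 0, np.float64(0.059)]
[np.float64(0.0), 0, np.float64(0.059)]
```

jog_arm(
  increments=[
    [-0.045, -0.005, 0.038, 0, -0.073, 0, 0],
    [-0.043, 0, 0.041, 0, -0.073, 0, 0],
    [-0.039, 0, 0.044, 0, -0.073, 0, 0],
    [-0.036, 0, 0.047, 0, -0.073, 0, 0],
    [-0.033, 0, 0.05, 0, -0.073, 0, 0],
    [-0.029, 0, 0.052, 0, -0.073, 0, 0],
    [-0.025, 0, 0.054, 0, -0.073, 0, 0],
    [-0.021, 0, 0.055, 0, -0.073, 0, 0],
  ],
)

```text
time: 1.95
tool_pos: [0.373, -0.2181, 0.2507]
tcp_rot: [-1.496, 0.565, -0.575]
wrist_force: [0.9, -0.2, 0.6]
width: -0.0
```

jog_arm(
  increments=[
    [-0.017, 0, 0.057, 0, -0.073, 0, 0],
    [-0.013, 0, 0.058, 0, -0.073, 0, 0],
    [-0.008, 0, 0.059, 0, -0.073, 0, 0],
    [-0.004, 0, 0.059, 0, -0.073, 0, 0],
    [0, 0, 0.04, 0, -0.05, 0, 0],
    [0, 0, 0, 0, 0, 0, 0],
  ],
)

```text
time: 2.7
tool_pos: [0.4944, 0.0459, 0.2532]
tcp_rot: [-1.554, 0.278, -0.301]
wrist_force: [-0.8, 1.3, 0.1]
width: -0.002
```

```bash
cat >> h.py <<'E'
def look(fn,names=('keeper_bar_center','handle_grip','rest_spot','hook_left')):
    s=st();p=read_camera('wrist');im=p['img'].copy();out={}
    for n in names:
        r=spotter.spot_point(p,n)
        for x in r[:2]:
            print(n,round(x['p'],2),np.round(x['location']),world(p,x['location']))
        if r: out[n]=r[0]['location'].tolist() if hasattr(r[0]['location'],'tolist') else list(r[0]['location']); cv2.circle(im,tuple(int(i) for i in out[n]),4,(0,0,255),1)
    cv2.imwrite('pics/'+fn,im)
    import pickle;pickle.dump((p,out),open('pics/'+fn+'.pkl','wb'))
    return p,out
E
python3 - <<'E'
from h import *
p,o=look('w1.png');print(np.round(p['world_from_camera'],3))
E
```

```text
t 2.7 tcp [0.4944 0.0459 0.2532] w -0.002 F [-0.8  1.3  0.1]
[[ 0.933  0.014  0.361]
 [-0.361 -0.005  0.933]
 [ 0.015 -1.     0.   ]]
keeper_bar_center 0.83 [368. 178.] [0.54543686 0.03335088 0.08795578]
handle_grip 0.9 [298. 185.] [0.47320837 0.05525933 0.09930492]
rest_spot 0.58 [411. 181.] [0.59470887 0.00214045 0.06032781]
hook_left 0.96 [362. 104.] [0.56258234 0.10847979 0.09859416]
[[ 0.933 -0.347 -0.095  0.52 ]
 [-0.36  -0.89  -0.282  0.117]
 [ 0.014  0.297 -0.955  0.382]
 [ 0.     0.     0.     1.   ]]
```

View pics/w1.png

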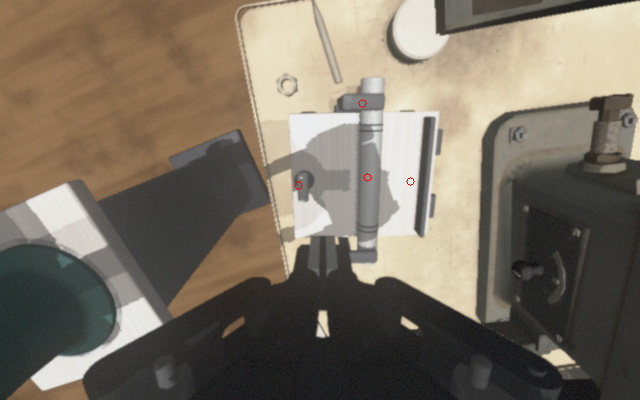

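```bash
cat >> h.py <<'E'
def cloud(p,mask):
    v,u=np.nonzero(mask&(p['range_z']>0))
    K=np.array([[p['fx'],0,p['cx']],[0,p['fy'],p['cy']],[0,0,1]]);T=np.array(p['world_from_camera'])
    r=cv2.undistortPoints(np.stack([u,v],1).astype(float)[:,None],K,np.array(p['distortion'],float))[:,0]
    d=p['range_z'][v,u];return np.c_[r*d[:,None],d]@T[:3,:3].T+T[:3,3]
E
python3 - <<'E'
from h import *
import pickle
p=read_camera('wrist')
for n in('keeper_bar_center','lid','handle_grip','case'):
    for m in spotter.masks_of(p,n)[:1]:
        X=cloud(p,m['mask']);print(n,m['p'],m['location'],len(X),np.percentile(X[:,2],[5,50,95]).round(4))
        if n=='keeper_bar_center': X=X[X[:,2]>.08]
        if n=='lid': X=X[(X[:,2]>.05)&(X[:,2]<.069)]
        r=cv2.minAreaRect(((X[:,:2])*1000).astype(np.float32));print(r)
        c=X[:,:2].mean(0);print(c,np.linalg.svd(X[:,:2]-c,full_matrices=False)[2][0])
X=cloud(p,np.ones((400,640),bool))
X=X[(abs(X[:,0]-.475)<.05)&(abs(X[:,1]-.054)<.05)&(X[:,2]>.085)&(X[:,2]<.11)]
X=X[X[:,0]<.51];print('handle',len(X),X[:,2].max(),cv2.minAreaRect((X[:,:2]*1000).astype(np.float32)))
E
```

```text
keeper_bar_center 0.94 [368.6, 161.7] 3428 [0.0803 0.0873 0.0895]
((550.7042236328125, 37.73966979980469), (190.9104766845703, 24.318950653076172), 69.75740814208984)
[0.55003273 0.039408  ] [-0.34442083 -0.93881537]
lid 0.62 [351.6, 168.1] 14793 [0.0597 0.0639 0.0813]
((542.3851928710938, 27.60112762451172), (150.58963012695312, 170.2135772705078), 69.86483764648438)
[0.53745354 0.03578635] [-0.91941165  0.3932966 ]
handle_grip 0.92 [348.6, 168.9] 14935 [0.0596 0.0639 0.0814]
((546.5006713867188, 17.62518310546875), (177.61550903320312, 197.3563690185547), 64.68895721435547)
[0.54085507 0.03455238] [-0.93962154  0.34221538]
case 0.6 [355.2, 166.1] 16558 [0.059 0.064 0.099]
((534.4112548828125, 17.535842895507812), (210.96339416503906, 205.3542022705078), 56.2700309753418)
[0.54224611 0.03558353] [-0.90928814  0.41616712]
handle 338 0.10370117315664962 ((476.91412353515625, 52.09709930419922), (31.898008346557617, 11.710309028625488), 68.94389343261719)
```

jog_arm(
  increments=[
    [0.015, 0.02, 0, 0, -0.018, 0.014, 0],
    [0, 0.05, 0, 0, 0, 0, 0],
    [0, 0.05, 0, 0, 0, 0, 0],
    [0, 0.033, 0, 0, 0, 0, 0],
    [0, 0, 0, 0, 0, 0, 0],
  ],
)

```text
time: 3.82
tool_pos: [0.5105, 0.0347, 0.0992]
tcp_rot: [-1.552, 0.278, -0.288]
wrist_force: [-0.6, 0.4, -0.0]
width: 0.002
```

```bash
cat >> h.py <<'E'
C=np.array([.5424,.0276]);yaw=-.351
ex=np.array([np.cos(yaw),np.sin(yaw)]);ey=np.array([-ex[1],ex[0]])
def cf(X): d=np.array(X)[...,:2]-C; return np.stack([d@ex,d@ey,np.array(X)[...,2]],-1).round(4)
E
python3 - <<'E'
from h import *
s=st();print(cf(s['tool_pos']))
E
```

```text
t 3.83 tcp [0.5105 0.0347 0.0992] w 0.002 F [-0.6  0.4 -0. ]
[[ 0.936  0.006  0.353]
 [-0.353 -0.001  0.936]
 [ 0.006 -1.     0.002]]
[-0.0324 -0.0043  0.0992]
```

jog_arm(
  increments=[
    [0, 0.013, 0.004, 0, 0, 0.006, 0],
    [0, 0, 0, 0, 0, 0, 0],
    [0.004, 0, 0, 0, 0, 0, 0],
    [0.004, 0, 0, 0, 0, 0, 0],
    [0.004, 0, 0, 0, 0, 0, 0],
  ],
)

```text
time: 4.45
tool_pos: [0.5284, 0.0342, 0.0915]
tcp_rot: [-1.549, 0.276, -0.29]
wrist_force: [-3.1, 0.3, 6.1]
width: 0.004
```

Run:
```python
from h import *
s=st();print(cf(s['tool_pos']))
```

```text
t 4.45 tcp [0.5284 0.0342 0.0915] w 0.004 F [-3.1  0.3  6.1]
[[ 0.936  0.01   0.353]
 [-0.353  0.002  0.936]
 [ 0.008 -1.     0.005]]
[-0.0155  0.0014  0.0915]
```

Run:
```python
from h import *
s=st()
p=read_camera('wrist');print(s['wrist_force'])
for m in spotter.masks_of(p,'keeper_bar_center')[:1]:
    X=cloud(p,m['mask']);X=X[X[:,2]>.07];Y=cf(X);print(m['p'],m['location'])
    for a in(-.1,-.07,.03,.05,.07,.09):
        q=Y[(abs(Y[:,1]-a)<.01)];print(a,len(q),np.percentile(q,[3,97],axis=0).round(4).tolist() if len(q)>5 else '')
a=read_camera('scene')
cv2.imwrite('pics/c.png',np.hstack([cv2.resize(p['img'][60:300,240:480],(400,400)),cv2.resize(a['img'][160:280,240:360],(400,400),interpolation=cv2.INTER_CUBIC)]))
```

```text
t 4.45 tcp [0.5284 0.0342 0.0915] w 0.004 F [-3.1  0.3  6.1]
[[ 0.936  0.01   0.353]
 [-0.353  0.002  0.936]
 [ 0.008 -1.     0.005]]
[-3.13042892  0.31419324  6.07444734]
0.97 [364.1, 166.7]
-0.1 0 
-0.07 0 
0.03 1670 [[-0.006, 0.0206, 0.0801], [0.0163, 0.0394, 0.0896]]
0.05 1894 [[-0.0061, 0.0407, 0.0792], [0.0161, 0.0595, 0.0896]]
0.07 1871 [[-0.0062, 0.0606, 0.0794], [0.0165, 0.0769, 0.0897]]
0.09 734 [[-0.0057, 0.0942, 0.0807], [0.0164, 0.0998, 0.0897]]
```

View pics/c.png

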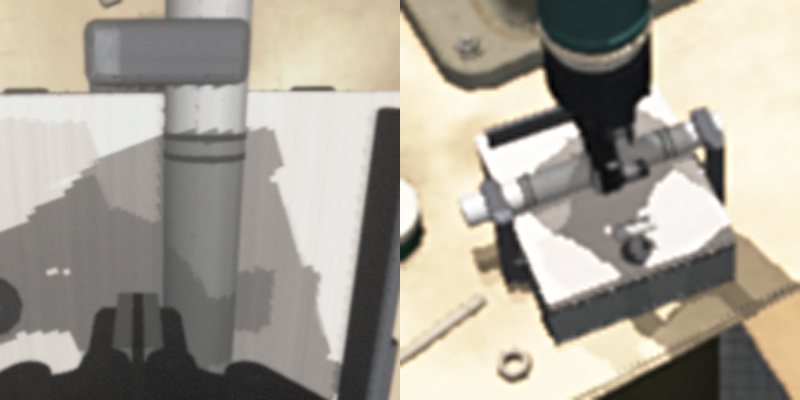

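jog_arm(
  increments=[
    [-0.008, 0, 0, 0, 0, 0.008, 0],
    [-0.003, 0, 0, 0, 0, 0, 0],
    [0, 0.005, 0, 0, 0, 0, 0],
    [0, 0, 0, 0, 0, 0, 0],
  ],
)

```text
time: 5.1
tool_pos: [0.5172, 0.0383, 0.0857]
tcp_rot: [-1.547, 0.282, -0.283]
wrist_force: [0.3, 0.9, 0.7]
width: -0.0
```

Run:
```python
from h import *
s=st();print(cf(s['tool_pos']))
```

```text
t 5.1 tcp [0.5172 0.0383 0.0857] w -0.0 F [0.3 0.9 0.7]
[[ 0.936  0.002  0.353]
 [-0.353  0.005  0.936]
 [-0.    -1.     0.005]]
[-0.0274  0.0014  0.0857]
```

jog_arm(
  increments=[
    [0.005, 0, 0, 0, 0, 0, 0],
    [0.005, 0, 0, 0, 0, 0, 0],
    [0.003, 0, 0, 0, 0, 0, 0],
    [0.003, 0, 0, 0, 0, 0, 0],
    [0.003, 0, 0, 0, 0, 0, 0],
  ],
)

```text
time: 5.72
tool_pos: [0.5358, 0.0314, 0.0862]
tcp_rot: [-1.547, 0.283, -0.282]
wrist_force: [-1.8, -0.5, 2.6]
width: 0.004
```

```bash
cat >> h.py <<'E'
def bar():
    s=st();print('case',cf(s['tool_pos']))
    p=read_camera('wrist')
    m=spotter.masks_of(p,'keeper_bar_center')[0]
    X=cloud(p,m['mask']);X=X[X[:,2]>.06];Y=cf(X);print(m['p'],m['location'])
    for a in(.03,.06,.1):
        q=Y[(abs(Y[:,1]-a)<.008)]
        if len(q)>5:print(a,len(q),np.percentile(q,[3,97],axis=0).round(4).tolist())
    return p
E
python3 -c "from h import *; bar()"
```

```text
t 5.72 tcp [0.5358 0.0314 0.0862] w 0.004 F [-1.8 -0.5  2.6]
[[ 0.936  0.     0.353]
 [-0.353  0.005  0.936]
 [-0.002 -1.     0.005]]
case [-0.0075  0.0014  0.0862]
0.77 [372.2, 154.1]
0.03 1422 [[0.0051, 0.0226, 0.0796], [0.027, 0.0375, 0.0895]]
0.06 1776 [[0.0052, 0.0525, 0.0794], [0.0278, 0.0675, 0.0896]]
0.1 2082 [[0.0057, 0.0929, 0.0806], [0.0272, 0.1075, 0.0896]]
```

Bar went from x≈5 to ≈16, at the bend; a little more.

jog_arm(
  increments=[
    [0.003, 0, 0, 0, 0, 0, 0],
    [0.002, 0, 0, 0, 0, 0, 0],
    [0, 0, 0, 0, 0, 0, 0],
  ],
)

```text
time: 6.2
tool_pos: [0.5416, 0.0291, 0.0856]
tcp_rot: [-1.547, 0.282, -0.284]
wrist_force: [0.5, 0.8, 0.2]
width: 0.003
```

```bash
python3 -c "from h import *; bar()"
```

```text
t 6.2 tcp [0.5416 0.0291 0.0856] w 0.003 F [0.5 0.8 0.2]
[[ 0.936  0.002  0.353]
 [-0.353  0.005  0.936]
 [ 0.    -1.     0.005]]
case [-0.0013  0.0011  0.0856]
0.88 [427.6, 153.4]
0.03 1406 [[0.0418, 0.0226, 0.0746], [0.0623, 0.0374, 0.0862]]
0.06 1717 [[0.0418, 0.0525, 0.0747], [0.0622, 0.0675, 0.0864]]
0.1 2206 [[0.0416, 0.0926, 0.0749], [0.0622, 0.1074, 0.0864]]
```

jog_arm(
  increments=[
    [-0.005, -0.03, 0, 0, 0, 0, 0],
    [0, -0.04, 0, 0, 0, 0, 0.5],
    [-0.03, 0, 0, 0, 0, 0, 0.5],
    [-0.03, 0, 0, 0, 0, 0, 0.5],
    [0, 0, 0, 0, 0, 0, 0.5],
    [0, 0, 0, 0, 0, 0, 0.5],
  ],
)

```text
time: 7.05
tool_pos: [0.4795, 0.0522, 0.1579]
tcp_rot: [-1.547, 0.281, -0.284]
wrist_force: [0.0, -0.0, 0.5]
width: 0.5
```

Run:
```python
from h import *
p=bar()
cv2.imwrite('pics/d.png',p['img'])
X=cloud(p,np.ones((400,640),bool));Y=cf(X)
q=(abs(Y[:,0]+.07)<.03)&(abs(Y[:,1])<.04)&(Y[:,2]>.085)&(Y[:,2]<.11)
print(q.sum());r=cv2.minAreaRect((Y[q][:,:2]*1000).astype(np.float32)) if q.sum()>4 else None;print(r, np.percentile(Y[q][:,2],[50,95]))
l=(abs(Y[:,0]+.02)<.03)&(abs(Y[:,1])<.06);print('lid z',np.median(Y[l][:,2]))
print(spotter.spot_point(p,'handle_grip')[:1],spotter.spot_point(p,'rest_spot')[:1],spotter.spot_point(p,'keeper_bar_center')[:1])
```

```text
t 7.05 tcp [0.4795 0.0522 0.1579] w 0.5 F [ 0.  -0.   0.5]
[[ 0.936  0.003  0.353]
 [-0.353  0.005  0.936]
 [ 0.001 -1.     0.006]]
case [-0.0675  0.0015  0.1579]
0.87 [473.0, 168.0]
0.03 721 [[0.0414, 0.0226, 0.0711], [0.0612, 0.0375, 0.0862]]
0.06 805 [[0.0413, 0.0527, 0.0717], [0.0611, 0.0675, 0.0863]]
0.1 958 [[0.0412, 0.0925, 0.0717], [0.061, 0.1075, 0.0861]]
686
((-70.25664520263672, 0.5533790588378906), (32.31195068359375, 11.319086074829102), 89.61803436279297) [0.1011 0.1027]
lid z 0.2024
[{'location': [318.2, 223.3], 'p': 0.8}] [] [{'location': [469.0, 204.4], 'p': 0.8}]
```

View pics/d.png

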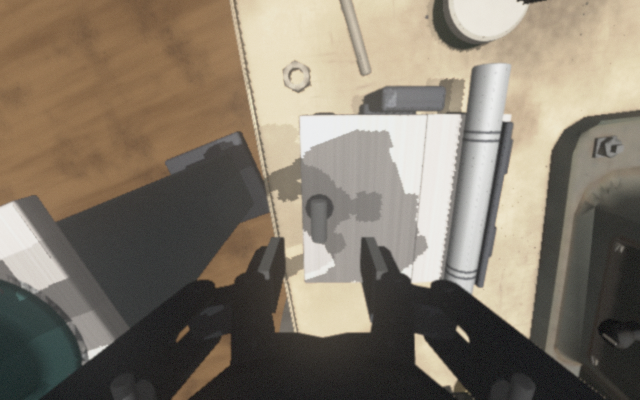

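jog_arm(
  increments=[
    [-0.003, 0.02, -0.001, 0, 0, 0, 0.5],
    [0, 0.025, 0, 0, 0, 0, 0.5],
    [0, 0.017, 0, 0, 0, 0, 0.5],
    [0, 0, 0, 0, 0, 0, 0.5],
  ],
)

```text
time: 7.8
tool_pos: [0.4785, 0.0518, 0.094]
tcp_rot: [-1.547, 0.283, -0.286]
wrist_force: [-0.0, 1.1, 0.0]
width: 0.503
```

```bash
python3 -c "
from h import *
s=st();print(cf(s['tool_pos']))"
```

```text
t 7.8 tcp [0.4785 0.0518 0.094 ] w 0.503 F [-0.   1.1  0. ]
[[ 0.935  0.003  0.355]
 [-0.355  0.005  0.935]
 [ 0.001 -1.     0.006]]
[-0.0683  0.0008  0.094 ]
```

jog_arm(
  increments=[
    [-0.002, 0.003, 0, 0, 0, 0, 0.5],
    [0, 0, 0, 0, 0, 0, 0],
    [0, 0, 0, 0, 0, 0, 0],
    [0, 0, 0, 0, 0, 0, 0],
    [0, 0, 0, 0, 0, 0, 0],
    [0, 0, 0, 0, 0, 0, 0],
  ],
  force=80,
)

```text
time: 8.55
tool_pos: [0.4769, 0.053, 0.0926]
tcp_rot: [-1.546, 0.283, -0.286]
wrist_force: [-0.1, 1.2, -3.1]
width: 0.111
```

```bash
python3 -c "
from h import *
s=st();print(cf(s['tool_pos']))"
```

```text
t 8.55 tcp [0.4769 0.053  0.0926] w 0.111 F [-0.1  1.2 -3.1]
[[ 0.935  0.003  0.355]
 [-0.355  0.006  0.935]
 [ 0.    -1.     0.006]]
[-0.0703  0.0013  0.0926]
```

jog_arm(
  increments=[
    [0.0008, -0.003, 0, 0, 0, 0.018, 0],
    [0.0008, -0.003, 0, 0, 0, 0.018, 0],
    [0.0008, -0.003, 0, 0, 0, 0.018, 0],
  ],
)

```text
time: 8.93
tool_pos: [0.4788, 0.0522, 0.0999]
tcp_rot: [-1.535, 0.327, -0.24]
wrist_force: [1.2, 1.1, -4.8]
width: 0.106
```

```bash
python3 -c "
from h import *
s=st();print(cf(s['tool_pos']),s['torque'])"
```

```text
t 8.93 tcp [0.4788 0.0522 0.0999] w 0.106 F [ 1.2  1.1 -4.8]
[[ 0.934 -0.051  0.355]
 [-0.354  0.027  0.935]
 [-0.058 -0.998  0.007]]
[-0.0682  0.0013  0.0999] [ 0.07515567 -0.38186457  0.0226573 ]
```

jog_arm(
  increments=[
    [0.0007, -0.0025, 0, 0, 0, 0.015, 0],
    [0.0007, -0.0025, 0, 0, 0, 0.015, 0],
    [0.0007, -0.0025, 0, 0, 0, 0.015, 0],
    [0.0007, -0.0025, 0, 0, 0, 0.015, 0],
    [0, 0, 0, 0, 0, 0, 0],
  ],
)

```text
time: 9.55
tool_pos: [0.4832, 0.0506, 0.1123]
tcp_rot: [-1.521, 0.376, -0.189]
wrist_force: [-0.2, 1.8, -3.0]
width: 0.105
```

```bash
python3 -c "
from h import *
s=st();print(cf(s['tool_pos']),s['torque'])"
```

```text
t 9.55 tcp [0.4832 0.0506 0.1123] w 0.105 F [-0.2  1.8 -3. ]
[[ 0.928 -0.112  0.355]
 [-0.352  0.05   0.935]
 [-0.122 -0.993  0.007]]
[-0.0635  0.0013  0.1123] [ 0.11353544 -0.0550255   0.08426723]
```

jog_arm(
  increments=[
    [0.0007, -0.0025, 0, 0, 0, 0.02, 0],
    [0, 0, 0, 0, 0, 0, 0],
    [0, 0, 0, 0, 0, 0, 0],
    [0, 0, 0, 0, 0, 0, 0],
  ],
)

```text
time: 10.05
tool_pos: [0.4843, 0.0502, 0.1149]
tcp_rot: [-1.517, 0.392, -0.173]
wrist_force: [-0.4, 1.3, -3.4]
width: 0.112
```

Run:
```python
from h import *
p=bar()
X=cloud(p,np.ones((400,640),bool));Y=cf(X)
l=(Y[:,0]>-.08)&(Y[:,0]<.01)&(Y[:,1]>.035)&(Y[:,1]<.07)&(Y[:,2]>.06)&(Y[:,2]<.11)
c=np.polyfit(Y[l][:,0],Y[l][:,2],1);print('slope',c,l.sum(),'z at -85',np.polyval(c,-.085))
a=read_camera('scene')
cv2.imwrite('pics/e.png',np.hstack([cv2.resize(p['img'],(480,300)),cv2.resize(a['img'][150:290,240:388],(317,300),interpolation=cv2.INTER_CUBIC)]))
```

```text
t 10.05 tcp [0.4843 0.0502 0.1149] w 0.112 F [-0.4  1.3 -3.4]
[[ 0.926 -0.131  0.355]
 [-0.35   0.057  0.935]
 [-0.143 -0.99   0.007]]
case [-0.0624  0.0013  0.1149]
0.69 [540.1, 176.5]
0.03 1567 [[0.0453, 0.0226, 0.0748], [0.0659, 0.0375, 0.0906]]
0.06 1841 [[0.0449, 0.0526, 0.0756], [0.0657, 0.0675, 0.0907]]
0.1 2284 [[0.0451, 0.0926, 0.0761], [0.0658, 0.1075, 0.0907]]
slope [-0.15002955  0.07691303] 9696 z at -85 0.08966554252841699
```

View pics/e.png

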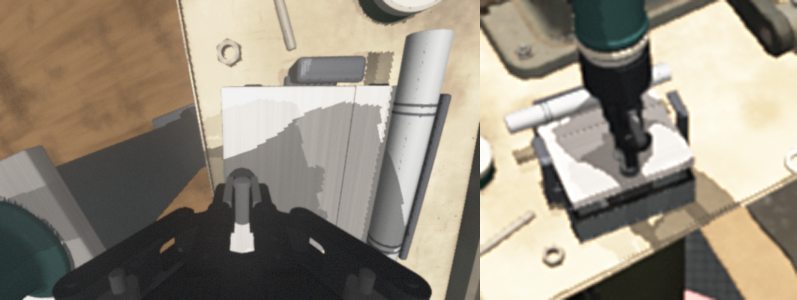

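```bash
python3 -c "
from h import *
bot.finish_job();st()"
```

```text
the job is handed in; nothing more can be done
the job is handed in; nothing more can be done
```

The job is done and handed in, with the gripper still holding the lid slightly open by the middle of the T-handle. The robot clock read about 10.1 s at the last check.

**Bar:** I pushed it with shut fingers at mid-length. On the first contact the fingers rode about 5 mm too high, with 6 N upward on the tool. I backed off, lowered them to about 8 mm above the lid and pushed again. The bar went over the bend and rolled to the rear stop. With the lid open it still lies there, parallel to the stop.

**Lid:** I gripped the handle at 80 N, broke the seal and opened the lid along its arc with the tool tilting along with it. In the final wrist-camera depth reading the lid slopes 0.150 rad, with the front edge about 26 mm up. The wrist force was about 3.4 N downwards.

**Other things:** I saw no contact. The nut and punch appear in place in the last pictures; I did not re-measure the others one by one.

**Disagreement:** The gripper opening read about 9.5 mm on the 12 mm handle bar. The wrist picture, the load and the matching lid angle all show a firm hold on it.

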